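# Clamp a camera plate with a slip-clutch lever

### The arm

A 6-joint arm with a two-finger parallel gripper is mounted at the origin on a cart in front of the work surface, level with it; the furniture and walls round the work are solid. World frame = base frame: x ahead of the robot, y to its left, z up, the work surface at z = 0. Lengths are in m, angles in rad, forces in N, time in s.
With the tool pointing down it reaches from about 0.35 to 0.85 m from the base axis. Payload 8.1 kg.
Tool frame: the origin (TCP) lies on the mounting face of the last link; the fingertips stand 186 mm ahead of it and the grasp point (between the pads) lies 167 mm ahead of it; z points along the fingers, y is the line along which they close (so a half turn about z gives the same grasp; the last joint's range is limited). The gripper opens to 93 mm and grips with 3 to 60 N. Pads are 15 mm wide; open, the fingers measure 128 mm over their backs; the gripper's body (75 mm by 188 mm) begins 65 mm behind the grasp point.
Start: joints at [1.075, 0.13, 1.488, -0, 1.523, -0.085], TCP at [0.24, 0.55, 0.405] pointing down, gripper open.
Joint ranges: [-2.96, 2.96], [-0.89, 2.26], [0.02, 2.5], [-1.34, 4.48], [0, 2.73], [-2.66, 2.66]. Speed limits (rad/s): [2.39, 2.39, 2.79, 3.14, 3.14, 3.14].

### API

Orientations are given as a rotation vector (axis times angle).
In Python, from plant import * gives the robot as it stands. The module is installed in compiled form; this text tells all that it offers.
- The arm moves only by the tool arm_command, never from a script. Its argument "increments" is a list of rows, each a list of 6 numbers: the shift along the tool's x, y, z in units of 0.2 m (1.0 is 0.2 m), then the turn, a rotation vector about the tool's x, y, z in units of pi rad (1.0 is pi rad). A call has exactly 5 rows; each row is the pose to reach, as a shift and turn from the pose commanded when the call began, along the tool's axes at that moment, turning the shorter way round; what a row does not reach only later rows make up. A row lasts 1/8 s, in which the tool goes at most 62.5 mm and 10.7 degrees, less where a joint would pass 70% of its speed; a pose out of reach is approached as far as the arm can. A call with a number of a shift or a turn outside -1 to 1 is refused whole. A call with a gripper value outside its range is refused whole. "fingers" is the closure, from -1 (fully open) to 1 (shut), set as the call begins (left out, the last holds). The fingers move at their own pace and stop on an object; "force" is the grip in N (left out, the last holds). Time passes only in rows, so rows that repeat a pose let the fingers close, or fill a call up. It gives the time, the measured TCP pose, the force, the opening and the grip force at its end, in the units of the state.
- read_state(): the state, without advancing time (a new reading comes with each control period).
- read_camera(name): name is "side" or "top" or "wrist"; returns a dict with "image" (400x640x3 uint8, red, green, blue), "fx", "fy", "cx", "cy" (pixels), "T" (4x4, takes a point from camera to world coordinates). Camera axes: x right, y down, z forward; pixel columns grow to the right and rows downward; lengths in m; the calibration is good to about 2 mm. A picture is of the moment at which its call begins. There is no depth.
- close_job(): hands the job in; it is judged then, once.
The state is a dict: "t": time; "q": joint angles; "dq": joint speeds; "joint_torque": joint torques, N m; "tool_pos": TCP position; "orientation": TCP orientation; "force": force on the tool from outside, world axes, zero at the start; "wrist_torque": the same for the moment, N m; "opening": finger opening in m; "gripper_force": force on a finger pad.
Only numpy, scipy, OpenCV 4.12 (cv2) and the standard library are available. Lean on these libraries where they do the work, as an engineer would, in place of code of your own. Each camera call takes 0.05 s, during which the arm holds its last target. There are 200 camera calls.

### The job

Lay the black camera plate flat on the clamp's deck between the two open jaws, screw stub up, long side along the jaws and roughly centred on their length. Then turn the clamp's lever clockwise (seen from above) by its red upright grip until you feel its overload clutch begin to slip, stop right there - a few millimetres of slip at the grip, at most about a centimetre - and let go, leaving the plate clamped and the things around it where they stand.

Things in the scene. Friction and masses are not known exactly. Their poses are not given: they have to be found in the camera images.
- plate_center (a point): Loose black quick-release camera plate, 48 (its x) x 38 (its y) x 8 mm, lying flat, with a 12 mm wide screw stub 8 mm high on top. This point is the middle of the 8 mm thick plate, 4 mm above its underside; z up. Half a turn makes no difference. About 45 g. It can be picked by its two short ends (48 mm apart).
- clamp_seat (a point): Point on the clamp's deck, 30 mm above the desk, where the middle of the plate's underside is once clamped. x along the jaws, y across them towards the lever, z up. Deck and jaws are 34 mm long in x, centred here, so the plate's short ends overhang 7 mm each, 16 mm free below. Fixed jaw: face 19 mm to -y, 8 mm high; moving jaw: 23 to 25.3 mm to +y at first, 10 mm high. Laid 2.1 mm to +y the plate clears both.
- lever_axis (a point): Point on the lever's upright turning axis, 77 mm to +y of clamp_seat, at the height of lever_grip; axes as clamp_seat. The clamp stands on a dark base, 120 x 150 x 14 mm, fixed to the desk. Clockwise from above tightens. The lever has worn free play on its hub, 0 to 0.8 rad, unknown each time, before it drives the moving jaw; so the angle at which the clutch slips (0.3 to 1.5 rad on) cannot be told beforehand.
- lever_grip (a point): Middle of the lever's red upright grip, a round post 14 mm thick, free from 57 to 91 mm above the desk, 62 mm from lever_axis, at first to the clamp's -x or -x,+y of it. Past its free play it resists with about 2 N; once the plate is gripped this climbs within 10 mm to about 5.2 N, where the clutch slips at steady force (at rest it reads less). After 34 mm of slip: hard stop. Stays where left.
- hub_mark (a point): End of the white index line on the lever's hub, 12 mm from the turning axis. In line with the red one (same point as spindle_mark) until the clutch slips; each mm of slip at the grip parts them by 0.19 mm.
- spindle_mark (a point): End of the red index line on the screw's steel flange under the hub, 12 mm from the turning axis.
- film_can: Bystander: upright white film canister with a red lid, 34 mm wide, 50 mm high; origin at the middle of its underside.
- battery: Bystander: black camera battery, 56 x 38 x 21 mm, lying flat; origin at the middle of its underside.
- earbud_case: Bystander: white earbud case, 44 x 58 x 22 mm; origin at the middle of its underside.
Things that resemble listed ones, but are neither listed nor needed, are in the scene too. Of the things that look like the part that bears clamp_seat, the larger one is meant.

How it is judged:
By the outcome, as a careful person would: the job done as asked, in the order asked, and still so for the second after the job is handed in, with the robot touching nothing.
It also fails if it takes over 69 s, if anything falls off the work surface, if the arm or the gripper's body presses on something with over 40 N, if the wrist force passes 120 N, or if a joint passes its speed limit or range.

## Working session

There is one attempt and no reset: what is moved stays moved. The work goes in short steps, Python scripts to look and compute and a tool call to move; the robot and the scene stay as the last step left them, time stands still between calls to the robot, and variables do not carry over. Pictures are saved under pics/ and viewed, at most 10 in all, crops included, and the job is handed in when it is done.

Besides the shell and the picture viewer there is one more tool, called after "Emit:" by a JSON object that holds its "fn" and its "kwargs". arm_command: Moves the arm, as the interface text tells. Shifts and turns lie within -1 to 1; 1 stands for 0.2 m of shift or pi rad of turn. Its arguments: {"type":"object","properties":{"increments":{"type":"array","items":{"type":"array","items":{"type":"number","minimum":-1,"maximum":1}}},"fingers":{"type":"number"},"force":{"type":"number"}},"required":["increments"]}

```bash
mkdir -p pics; python3 - <<'E'
from plant import *
import cv2,numpy as np
s=read_state();print(s)
for n in ("side","top"):
    c=read_camera(n);cv2.imwrite(f"pics/{n}0.png",c["image"][:,:,::-1]);np.savez(f"{n}0.npz",**c)
    print(n,c["fx"],c["fy"],c["cx"],c["cy"],np.round(c["T"],4).tolist())
E
```

```text
{'t': 0.0, 'q': array([ 1.07457801e+00,  1.31182659e-01,  1.48927708e+00, -1.49025614e-05,
        1.52302327e+00, -8.54030025e-02]), 'dq': array([-0.00084483,  0.00047883, -0.00090515, -0.00052555, -0.00056469,
        0.00100806]), 'joint_torque': array([-6.96524094e-04, -5.59853983e+01, -4.91751766e+01,  7.67730642e-02,
        3.54604411e-02, -2.06770815e-04]), 'tool_pos': array([0.23948701, 0.54987946, 0.40367551]), 'orientation': array([-6.40669890e-01, -3.07503213e+00,  2.85091572e-03]), 'force': array([0.22375272, 0.72936311, 1.57485544]), 'wrist_torque': array([ 0.04240108,  0.02195989, -0.03565945]), 'gripper_force': 0.0, 'opening': 0.09312928961965387}
side 437.38672308723665 437.38672308723665 318.36319497981475 196.20830248914336 [[0.9895, -0.0945, 0.1097, 0.4249], [-0.1447, -0.6237, 0.7681, -0.7844], [-0.0042, -0.7759, -0.6308, 0.6715], [0.0, 0.0, 0.0, 1.0]]
top 457.50218266710806 457.50218266710806 318.4762174635337 202.21055577953265 [[-0.0075, -0.995, 0.0992, 0.447], [-1.0, 0.0075, 0.0001, -0.0795], [-0.0008, -0.0992, -0.9951, 1.1382], [0.0, 0.0, 0.0, 1.0]]
```

View pics/side0.png

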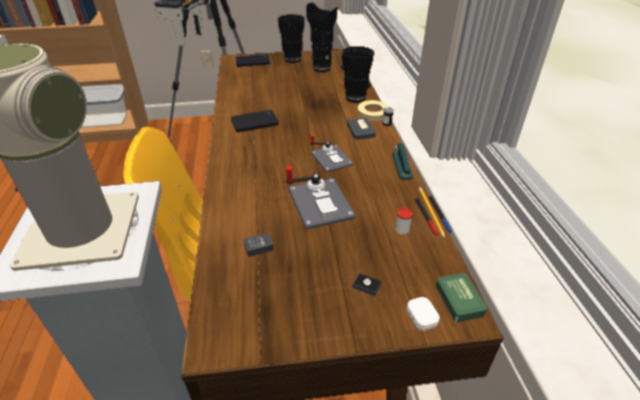

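View pics/top0.png

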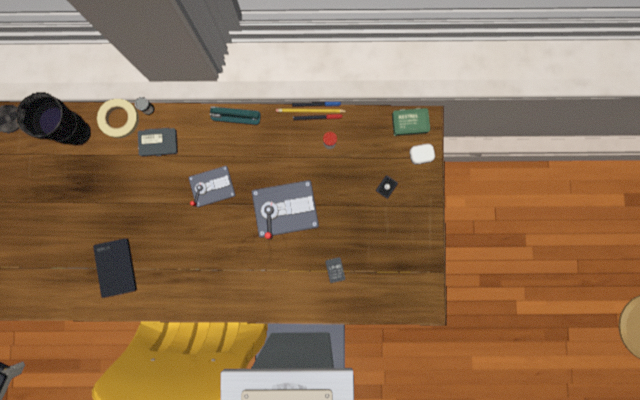

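The side view shows the larger clamp at about (322,200), its small look-alike at (330,156), and the plate at (367,284). In the top view the larger clamp is at (285,209), the small one at (211,186), the plate with its bright stub at (387,187), the battery at (335,269), the can at (330,139) and the earbud case at (422,154).

Things that could be taken for the plate (top view): the black item with a stub at (387,187), the battery at (335,269), which has no stub, the grey box at (157,142) and the notebook at (115,267). I choose (387,187). For the clamp it is (285,209), larger than (211,186). Next is one close crop to check both choices.

```bash
cat > h.py <<'E'
import numpy as np,cv2
def ray(c,u,v):
    T=c["T"];d=T[:3,:3]@np.array([(u-c["cx"])/c["fx"],(v-c["cy"])/c["fy"],1]);return T[:3,3],d
def onz(c,u,v,z):
    o,d=ray(c,u,v);return o+d*(z-o[2])/d[2]
def proj(c,p):
    T=c["T"];q=T[:3,:3].T@(np.array(p)-T[:3,3]);return c["fx"]*q[0]/q[2]+c["cx"],c["fy"]*q[1]/q[2]+c["cy"]
E
python3 - <<'E'
from h import *
c=dict(np.load("top0.npz"));im=c["image"][:,:,::-1].copy()
a=cv2.resize(im[165:255,235:415],None,fx=4.4,fy=4.4,interpolation=cv2.INTER_CUBIC);cv2.imwrite("pics/crop0.png",a)
hsv=cv2.cvtColor(im,cv2.COLOR_BGR2HSV)
# plate : dark blob
g=im.max(2)[170:205,370:405];m=(g<50).astype(np.uint8)
k=max(cv2.findContours(m,0,1)[0],key=cv2.contourArea);r=cv2.minAreaRect(k);print("plate",r)
b=cv2.boxPoints(r)+[370,170];print([onz(c,*p,.008)[:2].round(4).tolist() for p in b]); print(onz(c,r[0][0]+370,r[0][1]+170,.008))
# red grip
m=cv2.inRange(hsv,(0,150,80),(8,255,255))[215:245,255:285];k=max(cv2.findContours(m,0,1)[0],key=cv2.contourArea);r=cv2.minAreaRect(k);print("grip",r,onz(c,r[0][0]+255,r[0][1]+215,.085))
# base
m=((hsv[:,:,1]<90)&(hsv[:,:,2]<140)).astype(np.uint8)[170:250,240:330];m=cv2.morphologyEx(m,3,np.ones((5,5)))
k=max(cv2.findContours(m,0,1)[0],key=cv2.contourArea);r=cv2.minAreaRect(k);print("base",r)
print([onz(c,*(p+[240,170]),.014)[:2].round(4).tolist() for p in cv2.boxPoints(r)])
for n,u,v,z in(("batt",335,269,.021),("can",330,139,.05),("ear",422,154,.02),("smallclamp",211,186,.02),("hub",269,210,.07)):print(n,onz(c,u,v,z).round(3))
E
```

```text
plate ((16.923076629638672, 16.615385055541992), (11.648704528808594, 16.641006469726562), 33.6900634765625)
[[0.5884, -0.2265], [0.623, -0.2502], [0.6065, -0.274], [0.572, -0.2502]]
[ 0.59744435 -0.25021486  0.008     ]
grip ((12.538459777832031, 20.80769157409668), (6.37905216217041, 5.54700231552124), 56.3099365234375) [0.47534746 0.03813272 0.085     ]
base ((44.58025360107422, 38.36547088623047), (48.76327896118164, 61.09852600097656), 80.21759033203125)
[[0.5919, 0.0891], [0.6168, -0.0602], [0.4974, -0.0798], [0.4731, 0.0679]]
batt [ 0.396 -0.118  0.021]
can [ 0.709 -0.109  0.05 ]
ear [ 0.677 -0.337  0.02 ]
smallclamp [0.601 0.185 0.02 ]
hub [0.536 0.037 0.07 ]
```

View pics/crop0.png

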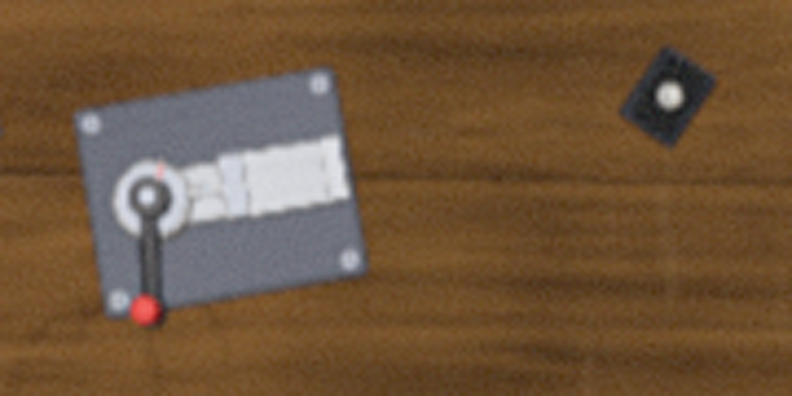

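The crop confirms it: a black plate with a bright round stub at crop (670,95), and the larger clamp with its hub at (148,195), grip at (145,310) and deck around (295,172).

```bash
cat >> h.py <<'E'
from scipy.spatial.transform import Rotation as R
def plan(x,y,z,yaw,tool="tcp"):
    """world target of TCP (z down), yaw in deg = direction of tool y (mod 180). prints tool shift (units) and turn"""
    from plant import read_state
    s=read_state();M=R.from_rotvec(s["orientation"]);m=M.as_matrix()
    ya=np.radians(yaw);
    if np.cos(ya)*m[0,1]+np.sin(ya)*m[1,1]<0: ya+=np.pi
    yt=np.array([np.cos(ya),np.sin(ya),0]);zt=np.array([0,0,-1.]);xt=np.cross(yt,zt)
    d=m.T@(np.array([x,y,z])-s["tool_pos"])/.2
    rv=(M.inv()*R.from_matrix(np.c_[xt,yt,zt])).as_rotvec()/np.pi
    print("t",round(s["t"],2),"pos",s["tool_pos"].round(4),"yaw",np.degrees(np.arctan2(m[1,1],m[0,1])).round(2),"F",s["force"].round(2),"inc",d.round(4),rv.round(4),"q6",s["q"][5].round(2))
E
python3 -c "
from h import *
plan(.57,-.25,.34,-33.5)"
```

```text
t 0.1 pos [0.2395 0.5499 0.4038] yaw 66.46 F [ 0.61 -0.01 -0.03] inc [-3.1123 -3.0064  0.3234] [-4.000e-04 -4.000e-04 -4.446e-01] q6 -0.09
```

Emit:
{"fn": "arm_command", "kwargs": {"increments": [[-0.2,-0.19,0,0,0,0.04],[-0.4,-0.38,0,0,0,0.08],[-0.6,-0.57,0,0,0,0.12],[-0.8,-0.76,0,0,0,0.16],[-1,-0.95,0,0,0,0.2]]}}

```text
t: 0.72
tool_pos: [0.3473, 0.2943, 0.4044]
orientation: [-1.565, -2.724, 0.001]
force: [0.7, 0.8, 0.5]
opening: 0.0927
gripper_force: 0.0
```

```bash
sed -i 's/def plan(x,y,z,yaw,tool="tcp")/def plan(x,y,z,yaw,flip=True)/; s/if np.cos(ya)/if flip and np.cos(ya)/' h.py
python3 -c "
from h import *
plan(.57,-.25,.34,-33.5,False)"
```

```text
t 0.72 pos [0.3473 0.2943 0.4044] yaw 30.25 F [0.75 0.81 0.47] inc [-2.9121 -0.4089  0.3223] [-1.000e-04  1.000e-04  3.542e-01] q6 0.06
```

Emit:
{"fn": "arm_command", "kwargs": {"increments": [[-0.2,-0.03,0,0,0,0.04],[-0.4,-0.06,0,0,0,0.08],[-0.6,-0.1,0,0,0,0.12],[-0.8,-0.13,0,0,0,0.16],[-1,-0.16,0,0,0,0.2]]}}

```text
t: 1.35
tool_pos: [0.421, 0.1061, 0.4044]
orientation: [-2.33, -2.107, 0.0]
force: [0.6, 0.9, 0.2]
opening: 0.0931
gripper_force: 0.0
```

```bash

python3 -c "
from h import *
plan(.57,-.25,.34,-33.5,False)"
```

```text
t 1.35 pos [0.421  0.1061 0.4044] yaw -5.78 F [0.6  0.91 0.24] inc [-1.6965  0.9204  0.3221] [-1.00e-04  0.00e+00  1.54e-01] q6 0.23
```

Emit:
{"fn": "arm_command", "kwargs": {"increments": [[-0.2,0.11,0,0,0,0.03],[-0.4,0.22,0,0,0,0.06],[-0.6,0.33,0,0,0,0.09],[-0.8,0.44,0,0,0,0.12],[-1,0.55,0.1,0,0,0.154]]}}

```text
t: 1.98
tool_pos: [0.5119, -0.1039, 0.386]
orientation: [2.765, 1.487, 0.004]
force: [0.9, 0.2, -0.1]
opening: 0.0932
gripper_force: 0.0
```

```bash

python3 -c "
from h import *
plan(.57,-.25,.34,-33.5,False)
from plant import *
c=read_camera('wrist');np.savez('w1.npz',**c);cv2.imwrite('pics/w1.png',c['image'][:,:,::-1]);print(c['fx'],c['T'].round(3))
print(proj(c,(.5975,-.25,.008)),proj(c,(.5485,-.039,.03)))"
```

```text
t 1.98 pos [ 0.5119 -0.1039  0.386 ] yaw -33.46 F [ 0.93  0.21 -0.05] inc [-0.4495  0.6441  0.2313] [ 0.001  -0.0003  0.0002] q6 0.29
334.2222555296516 [[ 0.834 -0.527 -0.163  0.559]
 [-0.552 -0.795 -0.253 -0.034]
 [ 0.004  0.301 -0.954  0.365]
 [ 0.     0.     0.     1.   ]]
(np.float64(448.96393579275946), np.float64(236.6598482335521)) (np.float64(312.5018627440728), np.float64(104.28829020167028))
```

View pics/w1.png

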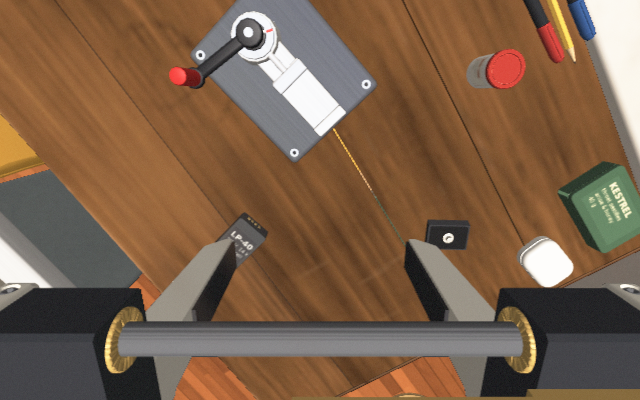

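The wrist view shows the plate at (447,235), the clamp deck at about (308,97), fixed jaw at (328,118), hub at (248,33), grip at (183,77) and base screws at (200,55), (294,153) and (366,84).

```bash

python3 - <<'E'
from h import *
c=dict(np.load('w1.npz'));im=c['image'][:,:,::-1].copy();g=im.max(2)
x0,y0=415,205;m=(g[y0:265,x0:480]<55).astype(np.uint8);m=cv2.morphologyEx(m,3,np.ones((9,9)))
k=max(cv2.findContours(m,0,1)[0],key=cv2.contourArea);r=cv2.minAreaRect(k);print("plate",r)
P=np.array([onz(c,u+x0,v+y0,.006)[:2] for u,v in k[:,0]],np.float32)*1000
r=cv2.minAreaRect(P);print("world",r,cv2.boxPoints(r).round(1).tolist())
for u,v in((200,55),(294,153),(366,84)):print("screw",onz(c,u,v,.015).round(4))
cv2.imwrite('pics/w1c.png',cv2.resize(im[0:165,165:385],None,fx=3.6,fy=3.6,interpolation=cv2.INTER_CUBIC))
E
```

```text
plate ((31.0, 29.5), (27.0, 42.0), 90.0)
world ((596.061767578125, -247.09275817871094), (34.20692443847656, 47.985042572021484), 56.40534210205078) [[566.5999755859375, -248.10000610351562], [606.5999755859375, -274.6000061035156], [625.5, -246.10000610351562], [585.5, -219.60000610351562]]
screw [0.483  0.0587 0.015 ]
screw [ 0.5043 -0.0695  0.015 ]
screw [ 0.603  -0.0524  0.015 ]
```

View pics/w1c.png

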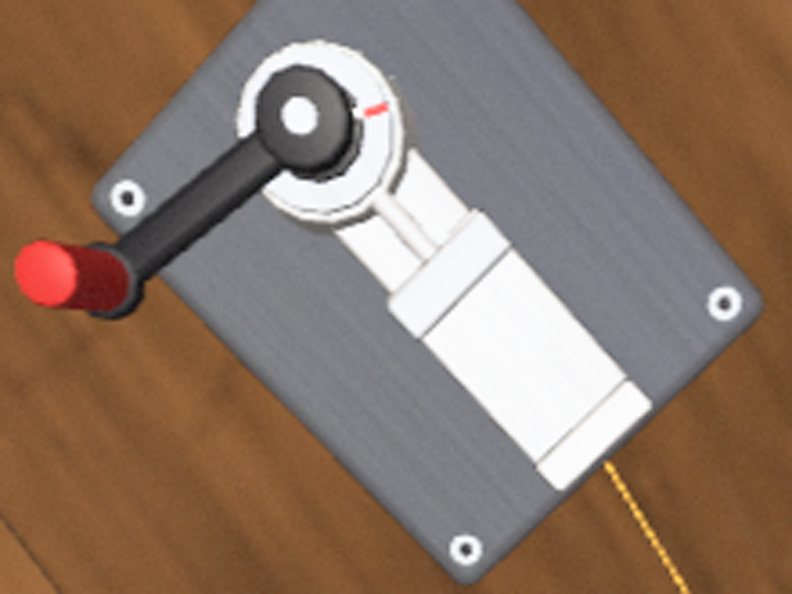

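```bash

python3 - <<'E'
from h import *
c=dict(np.load('w1.npz'))
w=lambda x,y,z:onz(c,165+x/3.6,y/3.6,z)
a=w(537,467,.038);b=w(627,378,.038);d=w(427,340,.04);e=w(511,246,.04)
print(a,b,d,e);print(np.linalg.norm(a-b),np.linalg.norm(d-e),np.degrees(np.arctan2(*(b-a)[1::-1])),np.degrees(np.arctan2(*(e-d)[1::-1])))
t=np.radians(9.6);X=np.array([np.cos(t),np.sin(t)]);Y=np.array([-X[1],X[0]])
F=((a+b)/2)[:2];M=((d+e)/2)[:2];print("F",F,"M",M,"in clamp",[(M-F)@X,(M-F)@Y]);S=(F+.019*Y+M-Y*((M-F)@Y-.019))/2;print("seat",S)
A=S+.077*Y;print("axis",A,"grip top",w(48,273,.091),"hubtop",w(300,115,.065))
G=w(48,273,.091)[:2];print("grip rel clamp",(G-A)@X,(G-A)@Y,"world ang",np.degrees(np.arctan2(*(G-A)[::-1])))
plan(.5965,-.2485,.24,-33.6,False)
E
```

```text
[ 0.53694794 -0.05933324  0.038     ] [ 0.56934507 -0.05327854  0.038     ] [ 0.53137465 -0.01675437  0.04      ] [ 0.56212413 -0.00997912  0.04      ]
0.03295805527266326 0.03148704914145377 10.585904105135594 12.42584160510319
F [ 0.5531465  -0.05630589] M [ 0.54674939 -0.01336674] in clamp [np.float64(0.0008533814519815955), np.float64(0.043404668130450894)]
seat [ 0.55039861 -0.03750081]
axis [0.53755742 0.03842089] grip top [0.47617454 0.03637287 0.091     ] hubtop [0.5376925  0.03728828 0.065     ]
grip rel clamp -0.06086482005998508 0.00821741262224613 world ang -178.08905971656742
t 2.02 pos [ 0.5121 -0.1077  0.3815] yaw -33.9 F [-4.39 -2.11 -2.37] inc [-0.3471  0.7434  0.708 ] [-0.0001  0.0009 -0.0017] q6 0.29
```

Emit:
{"fn": "arm_command", "kwargs": {"increments": [[-0.07,0.15,0.14,0,0,0],[-0.14,0.3,0.28,0,0,0],[-0.21,0.45,0.42,0,0,0],[-0.28,0.6,0.56,0,0,0],[-0.35,0.745,0.7,0,0,0]], "fingers": -1}}

```text
t: 2.65
tool_pos: [0.5975, -0.2433, 0.2432]
orientation: [-2.764, -1.492, 0.001]
force: [0.0, -0.6, 1.4]
opening: 0.0929
gripper_force: 0.0
```

```bash

python3 - <<'E'
from h import *
from plant import *
c=read_camera('wrist');np.savez('w2.npz',**c);im=c['image'][:,:,::-1].copy();cv2.imwrite('pics/w2.png',im)
print(proj(c,(.597,-.2485,.008)))
plan(.597,-.2485,.188,-33.6,False)
E
```

```text
(np.float64(322.738978263043), np.float64(228.16126126629123))
t 2.7 pos [ 0.5969 -0.2456  0.238 ] yaw -33.34 F [-5.01  0.22 -1.86] inc [-0.0116  0.0096  0.2499] [-0.0016  0.0006  0.0014] q6 0.11
```

View pics/w2.png

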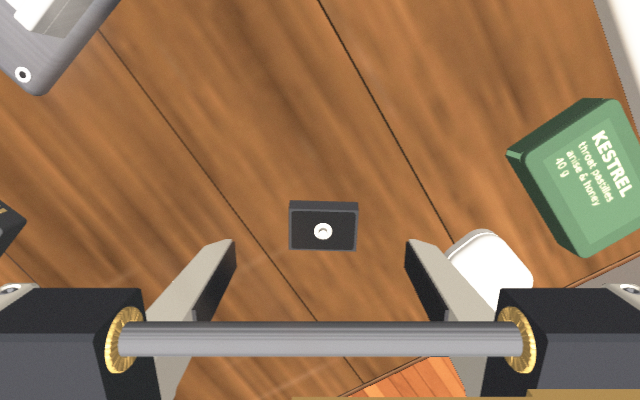

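The wrist view shows the plate centred at (323,229), within 1 px of where I predicted it. The earbud case at (490,270) is clear of the finger path.

Emit:
{"fn": "arm_command", "kwargs": {"increments": [[-0.01,0.01,0.07,0,0,0.001],[-0.01,0.01,0.14,0,0,0.001],[-0.01,0.01,0.2,0,0,0.001],[-0.01,0.01,0.24,0,0,0.001],[-0.01,0.01,0.24,0,0,0.001]]}}

```text
t: 3.32
tool_pos: [0.5976, -0.2448, 0.1962]
orientation: [-2.766, -1.489, 0.001]
force: [0.2, 0.0, 1.2]
opening: 0.0933
gripper_force: 0.0
```

```bash
python3 -c "
from h import *
plan(.597,-.2485,.1875,-33.6,False)"
```

```text
t 3.33 pos [ 0.5976 -0.2448  0.1962] yaw -33.41 F [0.22 0.04 1.24] inc [-0.0171  0.0078  0.0436] [-0.0003  0.      0.001 ] q6 0.11
```

Emit:
{"fn": "arm_command", "kwargs": {"increments": [[-0.01,0.005,0.02,0,0,0],[-0.017,0.008,0.042,0,0,0.001],[-0.017,0.008,0.042,0,0,0.001],[-0.017,0.008,0.042,0,0,0.001],[-0.017,0.008,0.042,0,0,0.001]]}}

```text
t: 3.95
tool_pos: [0.5974, -0.249, 0.1885]
orientation: [2.769, 1.484, 0.0]
force: [0.1, 0.6, 0.1]
opening: 0.0929
gripper_force: 0.0
```

Emit:
{"fn": "arm_command", "kwargs": {"increments": [[0,0,0,0,0,0],[0,0,0,0,0,0],[0,0,0,0,0,0],[0,0,0,0,0,0],[0,0,0,0,0,0]], "fingers": 1, "force": 15}}

```text
t: 4.58
tool_pos: [0.5973, -0.249, 0.1883]
orientation: [-2.769, -1.484, 0.0]
force: [0.4, 0.6, 0.6]
opening: 0.0479
gripper_force: 15.2
```

Emit:
{"fn": "arm_command", "kwargs": {"increments": [[0,0,0,0,0,0],[0,0,0,0,0,0],[0,0,0,0,0,0],[0,0,0,0,0,0],[0,0,0,0,0,0]]}}

```text
t: 5.2
tool_pos: [0.5973, -0.249, 0.1883]
orientation: [-2.769, -1.484, 0.0]
force: [-0.7, -0.2, 0.9]
opening: 0.0479
gripper_force: 15.0
```

Emit:
{"fn": "arm_command", "kwargs": {"increments": [[0,0,-0.1,0,0,0],[0,0,-0.25,0,0,0],[0,0,-0.4,0,0,0],[0,0,-0.55,0,0,0],[0,0,-0.6,0,0,0]]}}

```text
t: 5.82
tool_pos: [0.5981, -0.2494, 0.3125]
orientation: [2.765, 1.482, 0.005]
force: [-0.5, 0.1, -1.3]
opening: 0.0479
gripper_force: 15.0
```

```bash
python3 -c "
from h import *
t=np.radians(9.6);Y=np.array([-np.sin(t),np.cos(t)]);p=np.array([.5503,-.0375])+.0021*Y;print(p)
plan(*p,.30,9.6,False)"
```

```text
[ 0.54994979 -0.03542941]
t 5.83 pos [ 0.5981 -0.2494  0.3125] yaw -33.62 F [-0.46  0.09 -1.35] inc [ 0.7575 -0.7933  0.0588] [ 0.0018  0.0005 -0.2401] q6 0.11
```

Emit:
{"fn": "arm_command", "kwargs": {"increments": [[0.15,-0.16,0.01,0,0,-0.048],[0.3,-0.32,0.02,0,0,-0.096],[0.46,-0.48,0.03,0,0,-0.144],[0.61,-0.64,0.04,0,0,-0.192],[0.757,-0.793,0.06,0,0,-0.24]]}}

```text
t: 6.45
tool_pos: [0.5484, -0.0337, 0.2962]
orientation: [-2.022, -2.404, 0.0]
force: [0.5, 1.2, -0.5]
opening: 0.0478
gripper_force: 15.0
```

Emit:
{"fn": "arm_command", "kwargs": {"increments": [[0,0,0,0,0,0],[0,0,0,0,0,0],[0,0,0,0,0,0],[0,0,0,0,0,0],[0,0,0,0,0,0]]}}

```text
t: 7.08
tool_pos: [0.5492, -0.0357, 0.2963]
orientation: [2.03, 2.398, -0.0]
force: [0.2, 0.8, 0.3]
opening: 0.0476
gripper_force: 15.0
```

```bash
python3 -c "
from h import *
from plant import *
plan(.54995,-.0354,.25,9.6,False)
c=read_camera('wrist');np.savez('w3.npz',**c);im=c['image'][:,:,::-1].copy();cv2.imwrite('pics/w3.png',im)
for p in((.54995,-.0354,.126),(.5503,-.0375,.03)):print(proj(c,p))
for a in(0,1):
  print(c['T'].round(3)[:3,3])
  break
"
```

```text
t 7.08 pos [ 0.5492 -0.0357  0.2963] yaw 9.51 F [0.19 0.79 0.25] inc [0.0009 0.0042 0.2315] [-0.      0.     -0.0005] q6 -0.32
(np.float64(320.6889337870569), np.float64(268.33109783810283))
(np.float64(320.4020307150705), np.float64(208.85357962330158))
[0.536 0.047 0.275]
```

View pics/w3.png

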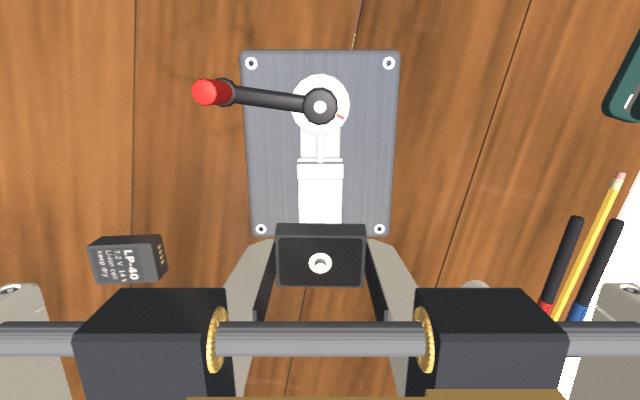

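The wrist view shows the plate held level, screw stub up, with the stub at (320,263). The clamp lines up below it: deck x from 298 to 342 and moving-jaw face at about y=178.

```bash
python3 - <<'E'
from h import *
c=dict(np.load('w3.npz'));im=c['image'][:,:,::-1].copy();g=im.max(2).astype(int)
print("col320",[(v,g[v,310]) for v in range(150,295,1) if abs(g[v,310]-g[v-1,310])>8])
print("row210",[(u,g[210,u]) for u in range(285,355) if abs(g[210,u]-g[210,u-1])>12])
print("row270",[(u,g[270,u]) for u in range(262,380) if abs(g[270,u]-g[270,u-1])>12])
m=(g[245:282,300:340]>110).astype(np.uint8);k=max(cv2.findContours(m,0,1)[0],key=cv2.contourArea);(x,y),r=cv2.minEnclosingCircle(k);print("stub",x+300,y+245,r,onz(c,x+300,y+245,.124))
t=np.radians(9.5);X=np.array([np.cos(t),np.sin(t)]);Y=np.array([-X[1],X[0]]);tc=np.array([.5492,-.0357])
f=lambda u,v,z:[((onz(c,u,v,z)[:2]-tc)@X*1000).round(1),((onz(c,u,v,z)[:2]-tc)@Y*1000).round(1)]
print("stub",f(x+300,y+245,.124),"deck L/R",f(298,210,.03),f(342,210,.03),"movjaw face",f(320,178,.04),"plate edges",f(310,235,.116),f(310,285,.116),"plate near bottom",f(310,225,.108))
E
```

```text
col320 [(157, np.int64(225)), (158, np.int64(243)), (159, np.int64(254)), (161, np.int64(245)), (162, np.int64(167)), (163, np.int64(176)), (164, np.int64(252)), (180, np.int64(255)), (223, np.int64(180)), (224, np.int64(81)), (235, np.int64(97)), (238, np.int64(59)), (257, np.int64(239)), (258, np.int64(249)), (269, np.int64(123)), (270, np.int64(60)), (285, np.int64(68)), (286, np.int64(93)), (287, np.int64(127)), (288, np.int64(136))]
row210 [(298, np.int64(200)), (299, np.int64(251)), (341, np.int64(233)), (342, np.int64(152))]
row270 [(264, np.int64(138)), (265, np.int64(80)), (266, np.int64(58)), (276, np.int64(81)), (277, np.int64(99)), (279, np.int64(72)), (311, np.int64(106)), (312, np.int64(252)), (328, np.int64(218)), (329, np.int64(87)), (330, np.int64(59)), (361, np.int64(86)), (364, np.int64(69)), (365, np.int64(42)), (375, np.int64(58)), (376, np.int64(120)), (377, np.int64(163)), (378, np.int64(176))]
stub 319.9583339691162 262.5 12.052142143249512 [ 0.54923009 -0.03330877  0.124     ]
stub [np.float64(0.4), np.float64(2.4)] deck L/R [np.float64(-16.6), np.float64(-2.9)] [np.float64(17.6), np.float64(-2.9)] movjaw face [np.float64(0.5), np.float64(25.2)] plate edges [np.float64(-4.7), np.float64(13.9)] [np.float64(-5.0), np.float64(-15.6)] plate near bottom [np.float64(-4.9), np.float64(16.2)]
```

```bash
python3 - <<'E'
from h import *
c=dict(np.load('w2.npz'));g=c['image'].max(2).astype(int)
print([(v,g[v,310]) for v in range(195,258)])
print("row225",[(u,g[225,u]) for u in range(284,364) if abs(g[225,u]-g[225,u-1])>10])
t=np.radians(-33.5);X=np.array([np.cos(t),np.sin(t)]);Y=np.array([-X[1],X[0]]);tc=np.array([.5973,-.249])
f=lambda u,v,z:[((onz(c,u,v,z)[:2]-tc)@X*1000).round(1),((onz(c,u,v,z)[:2]-tc)@Y*1000).round(1)]
for v,z in((201,0),(201,.008),(209,.008),(249,.008),(251,.008),(251,0),(231,.016)):print(v,z,f(323,v,z))
E
```

```text
[(195, np.int64(155)), (196, np.int64(157)), (197, np.int64(158)), (198, np.int64(159)), (199, np.int64(160)), (200, np.int64(139)), (201, np.int64(81)), (202, np.int64(78)), (203, np.int64(80)), (204, np.int64(74)), (205, np.int64(76)), (206, np.int64(76)), (207, np.int64(74)), (208, np.int64(78)), (209, np.int64(97)), (210, np.int64(100)), (211, np.int64(58)), (212, np.int64(59)), (213, np.int64(61)), (214, np.int64(59)), (215, np.int64(60)), (216, np.int64(60)), (217, np.int64(63)), (218, np.int64(59)), (219, np.int64(60)), (220, np.int64(61)), (221, np.int64(59)), (222, np.int64(61)), (223, np.int64(60)), (224, np.int64(62)), (225, np.int64(58)), (226, np.int64(61)), (227, np.int64(59)), (228, np.int64(64)), (229, np.int64(60)), (230, np.int64(57)), (231, np.int64(56)), (232, np.int64(60)), (233, np.int64(66)), (234, np.int64(60)), (235, np.int64(59)), (236, np.int64(60)), (237, np.int64(58)), (238, np.int64(56)), (239, np.int64(59)), (240, np.int64(61)), (241, np.int64(61)), (242, np.int64(60)), (243, np.int64(61)), (244, np.int64(61)), (245, np.int64(61)), (246, np.int64(59)), (247, np.int64(66)), (248, np.int64(62)), (249, np.int64(100)), (250, np.int64(136)), (251, np.int64(161)), (252, np.int64(161)), (253, np.int64(162)), (254, np.int64(159)), (255, np.int64(163)), (256, np.int64(166)), (257, np.int64(168))]
row225 [(288, np.int64(135)), (289, np.int64(104)), (291, np.int64(84)), (292, np.int64(63)), (316, np.int64(210)), (317, np.int64(253)), (329, np.int64(236)), (330, np.int64(66)), (355, np.int64(89)), (356, np.int64(104)), (358, np.int64(141)), (359, np.int64(153))]
201 0 [np.float64(-0.4), np.float64(17.4)]
201 0.008 [np.float64(-0.5), np.float64(20.0)]
209 0.008 [np.float64(-0.4), np.float64(14.3)]
249 0.008 [np.float64(-0.2), np.float64(-15.6)]
251 0.008 [np.float64(-0.2), np.float64(-17.2)]
251 0 [np.float64(-0.1), np.float64(-21.1)]
231 0.016 [np.float64(-0.4), np.float64(1.5)]
```

Emit:
{"fn": "arm_command", "kwargs": {"increments": [[0.005,0,0.08,0,0,0],[0.01,0,0.16,0,0,0],[0.01,0,0.24,0,0,0],[0.01,0,0.3,0,0,0],[0.01,0,0.315,0,0,0]]}}

```text
t: 7.75
tool_pos: [0.5482, -0.033, 0.2318]
orientation: [-2.027, -2.398, 0.002]
force: [-0.1, -0.6, -0.8]
opening: 0.0477
gripper_force: 15.0
```

Emit:
{"fn": "arm_command", "kwargs": {"increments": [[0,0,0,0,0,0],[0,0,0,0,0,0],[0,0,0,0,0,0],[0,0,0,0,0,0],[0,0,0,0,0,0]]}}

```text
t: 8.38
tool_pos: [0.5488, -0.0331, 0.2335]
orientation: [2.028, 2.399, 0.0]
force: [0.5, -0.5, -0.2]
opening: 0.0476
gripper_force: 15.0
```

```bash
python3 - <<'E'
from h import *
from plant import *
plan(.54995,-.0354,.2333,9.6,False)
c=read_camera('wrist');np.savez('w4.npz',**c);im=c['image'][:,:,::-1].copy()
cv2.imwrite('pics/w4.png',cv2.resize(im[100:300,220:420],None,fx=3,fy=3,interpolation=cv2.INTER_CUBIC))
E
```

```text
t 8.38 pos [ 0.5488 -0.0331  0.2335] yaw 9.58 F [ 0.51 -0.54 -0.24] inc [-0.0121  0.0038  0.0012] [ 0.0001  0.     -0.0001] q6 -0.32
```

View pics/w4.png

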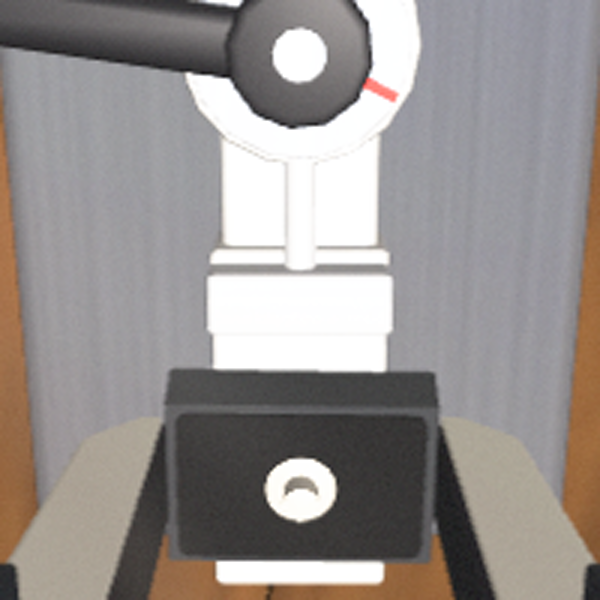

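```bash
python3 - <<'E'
from h import *
c=dict(np.load('w4.npz'))
t=np.radians(9.58);X=np.array([np.cos(t),np.sin(t)]);Y=np.array([-X[1],X[0]]);tc=np.array([.5488,-.0331])
def f(x,y,z):
    p=onz(c,220+x/3,100+y/3,z)[:2]-tc;return [(p@X*1000).round(1),(p@Y*1000).round(1)]
for n,a in dict(jawface=(300,333,.04),jawback=(300,272,.04),platenearbot=(300,370,.0452),platenearbotalt=(300,370,.047),neartop=(300,407,.0532),fartop=(300,560,.0532),farbot=(300,560,.0452),stub=(300,489,.0612),fixend=(300,583,.038),fixendlow=(300,583,.014),L=(167,370,.0452),Rr=(437,370,.0452),dL=(214,350,.03),dR=(386,350,.03),hub=(300,55,.07)).items():print(n,f(*a))
E
```

```text
jawface [np.float64(0.5), np.float64(22.3)]
jawback [np.float64(0.5), np.float64(33.9)]
platenearbot [np.float64(0.5), np.float64(17.2)]
platenearbotalt [np.float64(0.5), np.float64(17.9)]
neartop [np.float64(0.5), np.float64(13.5)]
fartop [np.float64(0.5), np.float64(-16.7)]
farbot [np.float64(0.5), np.float64(-21.8)]
stub [np.float64(0.5), np.float64(2.0)]
fixend [np.float64(0.5), np.float64(-31.6)]
fixendlow [np.float64(0.5), np.float64(-47.5)]
L [np.float64(-23.3), np.float64(17.2)]
Rr [np.float64(25.1), np.float64(17.1)]
dL [np.float64(-16.1), np.float64(15.3)]
dR [np.float64(17.2), np.float64(15.2)]
hub [np.float64(0.5), np.float64(73.9)]
```

The plate's lower near edge is 5.1 mm from the moving jaw face. I'll move about 2.3 mm towards the lever, which leaves 2.8 mm, and then lower.

Emit:
{"fn": "arm_command", "kwargs": {"increments": [[0.0115,0,0,0,0,0],[0.0115,0,0.02,0,0,0],[0.0115,0,0.04,0,0,0],[0.0115,0,0.06,0,0,0],[0.0115,0,0.07,0,0,0]]}}

```text
t: 9.05
tool_pos: [0.5482, -0.0308, 0.2188]
orientation: [-2.028, -2.399, 0.001]
force: [0.6, -0.3, -0.1]
opening: 0.0482
gripper_force: 15.0
```

Emit:
{"fn": "arm_command", "kwargs": {"increments": [[0,0,0.002,0,0,0],[0,0,0.003,0,0,0],[0,0,0.004,0,0,0],[0,0,0.004,0,0,0],[0,0,0.004,0,0,0]]}}

```text
t: 9.68
tool_pos: [0.5484, -0.0309, 0.2186]
orientation: [2.028, 2.399, 0.0]
force: [0.1, 0.2, -1.5]
opening: 0.0478
gripper_force: 15.0
```

```bash
python3 - <<'E'
from h import *
from plant import *
plan(.54995,-.0354,.2183,9.6,False)
c=read_camera('wrist');np.savez('w5.npz',**c);im=c['image'][:,:,::-1].copy()
cv2.imwrite('pics/w5.png',cv2.resize(im[100:300,220:420],None,fx=3,fy=3,interpolation=cv2.INTER_CUBIC))
E
```

```text
t 9.68 pos [ 0.5484 -0.0309  0.2186] yaw 9.58 F [ 0.1   0.19 -1.53] inc [-0.0236  0.0039  0.0017] [ 0.0001  0.     -0.0001] q6 -0.32
```

View pics/w5.png

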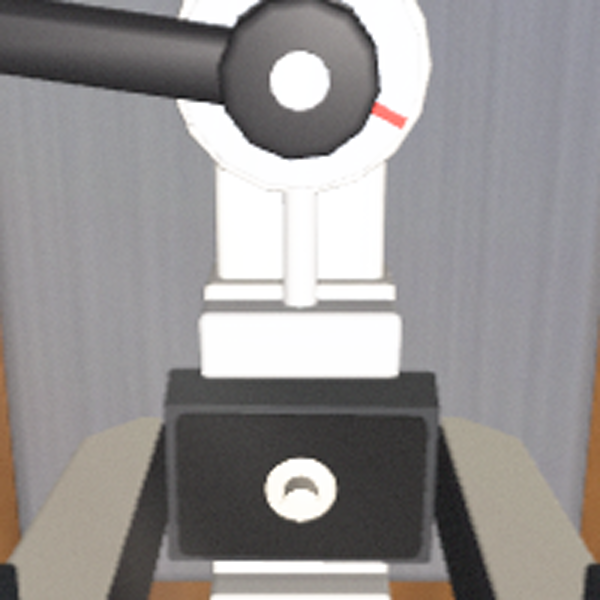

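The plate sits between the jaws at deck height: the jaw edge is at crop y=378, ahead of the plate's side wall, and the fixed jaw is visible at y=565. Releasing.

Emit:
{"fn": "arm_command", "kwargs": {"increments": [[0,0,0,0,0,0],[0,0,0,0,0,0],[0,0,0,0,0,0],[0,0,0,0,0,0],[0,0,0,0,0,0]], "fingers": -0.6}}

```text
t: 10.35
tool_pos: [0.5484, -0.0309, 0.2185]
orientation: [2.028, 2.399, -0.0]
force: [-0.4, -0.0, -0.2]
opening: 0.0742
gripper_force: 0.0
```

Emit:
{"fn": "arm_command", "kwargs": {"increments": [[0,0,-0.1,0,0,0],[0,0,-0.2,0,0,0],[0,0,-0.3,0,0,0],[0,0,-0.4,0,0,0],[0,0,-0.4,0,0,0]]}}

```text
t: 10.98
tool_pos: [0.5492, -0.031, 0.3007]
orientation: [2.026, 2.397, 0.003]
force: [-0.1, 0.1, 0.2]
opening: 0.0739
gripper_force: 0.0
```

```bash
python3 - <<'E'
from h import *
from plant import *
plan(.54995,-.0354,.2983,9.6,False)
c=read_camera('wrist');np.savez('w6.npz',**c);im=c['image'][:,:,::-1].copy()
cv2.imwrite('pics/w6.png',cv2.resize(im[60:260,180:440],None,fx=3,fy=3,interpolation=cv2.INTER_CUBIC))
print(proj(c,(.5375,.038,.074)))
E
```

```text
t 10.97 pos [ 0.5492 -0.031   0.3007] yaw 9.58 F [-0.11  0.15  0.21] inc [-0.0224  0.0002  0.0118] [ 0.0011  0.0004 -0.0001] q6 -0.32
(np.float64(317.69797212682073), np.float64(117.00684427899763))
```

View pics/w6.png

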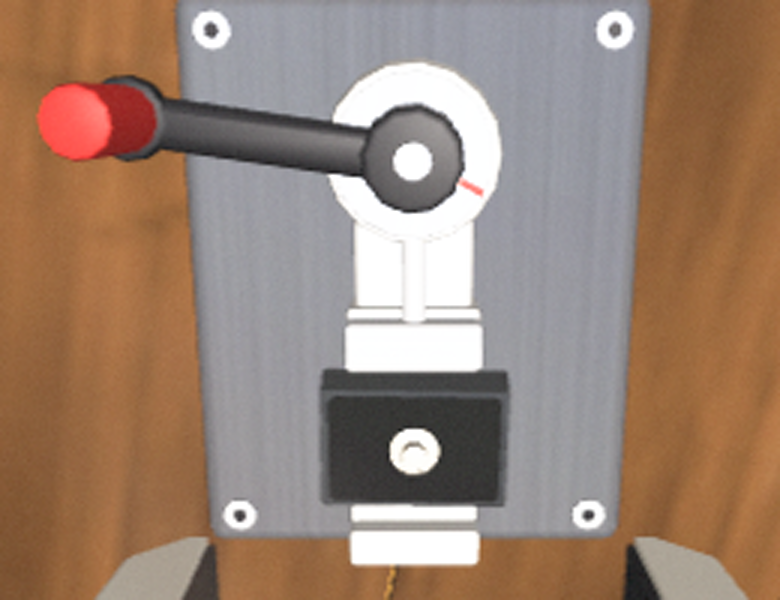

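The plate lies flat between the jaws, stub up, and is centred: plate spans crop x 322 to 508, deck 352 to 478. The grip top is at crop (76,121) and the hub at (412,160).

```bash
python3 - <<'E'
from h import *
c=dict(np.load('w6.npz'))
w=lambda x,y,z:onz(c,180+x/3,60+y/3,z)
s=[w(*p,.015)[:2] for p in((211,30),(615,30),(240,515),(588,515))];print(np.round(s,4))
m=(s[0]+s[1]-s[2]-s[3]);print("yawY",np.degrees(np.arctan2(-m[0],m[1])));m=s[1]+s[3]-s[0]-s[2];print("yawX",np.degrees(np.arctan2(m[1],m[0])))
G=w(76,121,.091)[:2]
for z in(.055,.06,.065,.07,.075):
    A=w(412,160,z)[:2];print(z,A.round(4),np.linalg.norm(G-A).round(4))
jf=w(414,371,.04)[:2];t=np.radians(9.6);Y=np.array([-np.sin(t),np.cos(t)]);print("G",G,"jaw",jf,"axis from jaw",jf+(.077-.0244)*Y)
c=dict(np.load('top0.npz'));print("top hub",onz(c,235+148/4.4,165+195/4.4,.065),"grip",onz(c,235+145/4.4,165+310/4.4,.091))
E
```

```text
[[ 0.4834  0.0591]
 [ 0.5816  0.0756]
 [ 0.505  -0.0685]
 [ 0.603  -0.0522]]
yawY 9.555367718393121
yawX 9.50660168557685
0.055 [0.537 0.039] 0.061
0.06 [0.537  0.0393] 0.061
0.065 [0.537  0.0395] 0.061
0.07 [0.537  0.0398] 0.0609
0.075 [0.5369 0.0401] 0.0609
G [0.47606485 0.03776177] jaw [ 0.54589771 -0.01173068] axis from jaw [0.53712567 0.04013271]
top hub [0.53808073 0.0380053  0.065     ] grip [0.47598366 0.03651497 0.091     ]
```

```bash
python3 - <<'E'
from h import *
plan(.4758,.0375,.305,91.7,False)
E
```

```text
t 11.03 pos [ 0.5487 -0.0309  0.2992] yaw 9.58 F [ 0.25  0.39 -0.43] inc [ 0.3979 -0.3023 -0.0296] [ 3.000e-04  5.000e-04 -4.562e-01] q6 -0.32
```

Emit:
{"fn": "arm_command", "kwargs": {"increments": [[0.08,-0.06,-0.02,0,0,-0.056],[0.16,-0.12,-0.03,0,0,-0.112],[0.24,-0.18,-0.03,0,0,-0.168],[0.32,-0.24,-0.03,0,0,-0.224],[0.398,-0.302,-0.03,0,0,-0.28]]}}

```text
t: 11.65
tool_pos: [0.4746, 0.038, 0.3032]
orientation: [-0.804, -3.035, 0.001]
force: [0.4, 0.5, 0.2]
opening: 0.0744
gripper_force: 0.0
```

Emit:
{"fn": "arm_command", "kwargs": {"increments": [[0,0,0,0,0,-0.05],[0,0,0,0,0,-0.1],[0,0,0,0,0,-0.15],[0,0,0,0,0,-0.176],[0,0,0,0,0,-0.176]]}}

```text
t: 12.28
tool_pos: [0.4751, 0.0376, 0.3034]
orientation: [0.045, -3.139, -0.0]
force: [0.4, -0.8, -1.3]
opening: 0.0742
gripper_force: 0.0
```

```bash
python3 - <<'E'
from h import *
from plant import *
plan(.4758,.0375,.246,91.7,False)
c=read_camera('wrist');im=c['image'][:,:,::-1];np.savez('w7.npz',**c)
h=cv2.cvtColor(im,cv2.COLOR_BGR2HSV);m=cv2.inRange(h,(0,130,70),(8,255,255))|cv2.inRange(h,(175,130,70),(180,255,255))
k=max(cv2.findContours(m,0,1)[0],key=cv2.contourArea);print(cv2.contourArea(k),cv2.boundingRect(k),"pred",proj(c,(.4758,.0375,.091)),proj(c,(.4758,.0375,.057)))
print(onz(c,*np.array(cv2.boundingRect(k))[:2],.091))
E
```

```text
t 12.28 pos [0.4751 0.0376 0.3034] yaw 91.63 F [ 0.4  -0.79 -1.28] inc [-0.0039 -0.0005  0.2869] [ 0.     -0.0006 -0.0004] q6 -1.63
605.5 (310, 207, 22, 37) pred (np.float64(320.5607789143243), np.float64(236.1867194696631)) (np.float64(320.5006654225001), np.float64(216.929461428185))
[0.45680191 0.03057104 0.091     ]
```

Emit:
{"fn": "arm_command", "kwargs": {"increments": [[0,0,0.07,0,0,0],[0,0,0.14,0,0,0],[0,0,0.21,0,0,0],[0,0,0.28,0,0,0],[0,0,0.287,0,0,0]]}}

```text
t: 12.95
tool_pos: [0.4748, 0.0376, 0.2454]
orientation: [0.045, -3.138, -0.0]
force: [-0.4, 0.6, 0.7]
opening: 0.0742
gripper_force: 0.0
```

Emit:
{"fn": "arm_command", "kwargs": {"increments": [[0,0,0,0,0,0],[0,0,0,0,0,0],[0,0,0,0,0,0],[0,0,0,0,0,0],[0,0,0,0,0,0]], "fingers": 1, "force": 15}}

```text
t: 13.58
tool_pos: [0.4756, 0.0375, 0.2473]
orientation: [-0.046, 3.141, -0.0]
force: [0.2, -1.1, 0.8]
opening: 0.0288
gripper_force: 0.0
```

Emit:
{"fn": "arm_command", "kwargs": {"increments": [[0,0,0,0,0,0],[0,0,0,0,0,0],[0,0,0,0,0,0],[0,0,0,0,0,0],[0,0,0,0,0,0]]}}

```text
t: 14.2
tool_pos: [0.4755, 0.0376, 0.2471]
orientation: [0.046, -3.141, -0.0]
force: [0.0, 0.9, -0.0]
opening: 0.0137
gripper_force: 15.0
```

```bash
cat > arc.py <<'E'
from h import *
import sys
A=np.array([.537,.0393])
def arc(da,n=5):
    "rows for rotating the lever clockwise by da deg from the present pose, in tool units"
    from plant import read_state
    s=read_state();m=R.from_rotvec(s["orientation"]).as_matrix();p=s["tool_pos"];r=p[:2]-A
    a0=np.degrees(np.arctan2(r[1],r[0]))%360;rr=np.hypot(*r)
    T=np.array([np.sin(np.radians(a0)),-np.cos(np.radians(a0))])
    print("t",round(s["t"],2),"ang",a0.round(2),"r",rr.round(4),"yaw",np.degrees(np.arctan2(m[1,1],m[0,1])).round(2),"Ftan",(s["force"][:2]@T).round(2),"Frad",(s["force"][:2]@r/rr).round(2),"Fz",s["force"][2].round(1))
    for k in range(1,n+1):
        a=np.radians(a0-da*k/n);q=np.r_[A+.062*np.array([np.cos(a),np.sin(a)]),p[2]]
        print((m.T@(q-p)/.2).round(4)[:2],round(da*k/n/180,4))
if __name__=="__main__":arc(float(sys.argv[1]))
E
python3 arc.py 10
```

```text
t 14.2 ang 181.61 r 0.0615 yaw 91.66 Ftan 0.86 Frad -0.06 Fz -0.0
[0.0024 0.0108] 0.0111
[0.0018 0.0216] 0.0222
[0.0008 0.0324] 0.0333
[-0.0005  0.0431] 0.0444
[-0.0022  0.0538] 0.0556
```

Emit:
{"fn": "arm_command", "kwargs": {"increments": [[0,0.0108,0,0,0,0.0111],[-0.0007,0.0216,0,0,0,0.0222],[-0.0016,0.0323,0,0,0,0.0333],[-0.003,0.043,0,0,0,0.0444],[-0.0047,0.0538,0,0,0,0.0556]]}}

```text
t: 14.82
tool_pos: [0.4761, 0.0483, 0.2471]
orientation: [-0.23, -3.133, 0.0]
force: [-0.2, -0.0, 0.8]
opening: 0.0138
gripper_force: 15.0
```

```bash
python3 arc.py 5.5
```

```text
t 14.82 ang 171.56 r 0.0615 yaw 81.59 Ftan -0.08 Frad 0.2 Fz 0.8
[0.0023 0.006 ] 0.0061
[0.0022 0.0119] 0.0122
[0.0019 0.0178] 0.0183
[0.0015 0.0238] 0.0244
[0.0009 0.0297] 0.0306
```

Still in the free play; 6 mm steps from here.

Emit:
{"fn": "arm_command", "kwargs": {"increments": [[0,0.006,0,0,0,0.0061],[-0.0002,0.012,0,0,0,0.0122],[-0.0005,0.0178,0,0,0,0.0183],[-0.0009,0.0238,0,0,0,0.0244],[-0.0014,0.0297,0,0,0,0.0306]]}}

```text
t: 15.45
tool_pos: [0.4773, 0.0542, 0.2471]
orientation: [-0.381, -3.118, 0.0]
force: [-0.7, -1.1, 1.1]
opening: 0.0134
gripper_force: 15.0
```

```bash
python3 arc.py 5.5|head -1
```

```text
t 15.45 ang 165.96 r 0.0616 yaw 76.08 Ftan -1.28 Frad 0.43 Fz 1.1
```

Emit:
{"fn": "arm_command", "kwargs": {"increments": [[0,0.006,0,0,0,0.0061],[-0.0002,0.012,0,0,0,0.0122],[-0.0005,0.0178,0,0,0,0.0183],[-0.0009,0.0238,0,0,0,0.0244],[-0.0014,0.0297,0,0,0,0.0306]]}}

```text
t: 16.08
tool_pos: [0.479, 0.06, 0.2471]
orientation: [-0.53, -3.097, 0.0]
force: [-0.9, -0.8, 0.1]
opening: 0.0136
gripper_force: 15.0
```

```bash
python3 arc.py 5.5|head -1
```

```text
t 16.07 ang 160.38 r 0.0615 yaw 70.57 Ftan -1.09 Frad 0.58 Fz 0.1
```

Emit:
{"fn": "arm_command", "kwargs": {"increments": [[0,0.006,0,0,0,0.0061],[-0.0002,0.012,0,0,0,0.0122],[-0.0005,0.0178,0,0,0,0.0183],[-0.0009,0.0238,0,0,0,0.0244],[-0.0014,0.0297,0,0,0,0.0306]]}}

```text
t: 16.7
tool_pos: [0.4813, 0.0655, 0.2471]
orientation: [-0.678, -3.067, 0.0]
force: [-0.8, -0.9, 0.8]
opening: 0.0134
gripper_force: 15.0
```

```bash
python3 arc.py 5.5|head -1
```

```text
t 16.7 ang 154.86 r 0.0616 yaw 65.06 Ftan -1.12 Frad 0.32 Fz 0.8
```

Emit:
{"fn": "arm_command", "kwargs": {"increments": [[0,0.006,0,0,0,0.0061],[-0.0002,0.012,0,0,0,0.0122],[-0.0005,0.0178,0,0,0,0.0183],[-0.0009,0.0238,0,0,0,0.0244],[-0.0014,0.0297,0,0,0,0.0306]]}}

```text
t: 17.32
tool_pos: [0.484, 0.0707, 0.2471]
orientation: [0.825, 3.031, -0.0]
force: [0.9, -1.7, 1.1]
opening: 0.0138
gripper_force: 15.0
```

```bash
python3 arc.py 5.5|head -1
```

```text
t 17.32 ang 149.32 r 0.0616 yaw 59.55 Ftan -1.02 Frad -1.63 Fz 1.1
```

Emit:
{"fn": "arm_command", "kwargs": {"increments": [[0,0.006,0,0,0,0.0061],[-0.0002,0.012,0,0,0,0.0122],[-0.0005,0.0178,0,0,0,0.0183],[-0.0009,0.0238,0,0,0,0.0244],[-0.0014,0.0297,0,0,0,0.0306]]}}

```text
t: 17.95
tool_pos: [0.4873, 0.0757, 0.2471]
orientation: [-0.97, -2.988, 0.0]
force: [-0.3, -2.5, 0.6]
opening: 0.0134
gripper_force: 15.0
```

```bash
python3 arc.py 5.5|head -1
```

```text
t 17.95 ang 143.83 r 0.0616 yaw 54.04 Ftan -2.18 Frad -1.28 Fz 0.6
```

Emit:
{"fn": "arm_command", "kwargs": {"increments": [[0,0.005,0,0,0,0.005],[-0.0002,0.01,0,0,0,0.0101],[-0.0004,0.0148,0,0,0,0.0152],[-0.0007,0.0198,0,0,0,0.0203],[-0.001,0.0247,0,0,0,0.0255]]}}

```text
t: 18.58
tool_pos: [0.4903, 0.0795, 0.2471]
orientation: [1.088, 2.947, -0.0]
force: [-0.9, -3.4, -0.6]
opening: 0.0136
gripper_force: 15.0
```

```bash
python3 arc.py 5.5|head -1
```

```text
t 18.57 ang 139.23 r 0.0616 yaw 49.46 Ftan -3.16 Frad -1.56 Fz -0.6
```

Emit:
{"fn": "arm_command", "kwargs": {"increments": [[0,0.0025,0,0,0,0.0026],[0,0.005,0,0,0,0.0051],[-0.0001,0.0075,0,0,0,0.0077],[-0.0002,0.01,0,0,0,0.0103],[-0.0003,0.0125,0,0,0,0.0129]]}}

```text
t: 19.2
tool_pos: [0.492, 0.0814, 0.2471]
orientation: [1.147, 2.925, -0.0]
force: [0.5, -3.7, -0.3]
opening: 0.0134
gripper_force: 15.0
```

```bash
python3 arc.py 5.5|head -1
```

```text
t 19.2 ang 136.9 r 0.0616 yaw 47.18 Ftan -2.41 Frad -2.87 Fz -0.3
```

Emit:
{"fn": "arm_command", "kwargs": {"increments": [[-0.001,0.0025,0,0,0,0.0026],[-0.002,0.005,0,0,0,0.0051],[-0.003,0.0075,0,0,0,0.0077],[-0.004,0.01,0,0,0,0.0103],[-0.005,0.0125,0,0,0,0.0129]]}}

```text
t: 19.82
tool_pos: [0.4941, 0.0829, 0.2471]
orientation: [-1.205, -2.9, -0.0]
force: [-4.3, 2.5, 4.4]
opening: 0.0134
gripper_force: 15.0
```

```bash
python3 arc.py 5.5|head -1
```

```text
t 19.82 ang 134.51 r 0.0612 yaw 44.86 Ftan -1.31 Frad 4.74 Fz 4.4
```

Emit:
{"fn": "arm_command", "kwargs": {"increments": [[0.001,0.0025,0,0,0,0.0026],[0.002,0.005,0,0,0,0.0051],[0.0025,0.0075,0,0,0,0.0077],[0.0025,0.01,0,0,0,0.0103],[0.0024,0.0125,0,0,0,0.0129]]}}

```text
t: 20.45
tool_pos: [0.4958, 0.0847, 0.2471]
orientation: [-1.264, -2.876, -0.0]
force: [-5.4, 1.4, 2.9]
opening: 0.0133
gripper_force: 15.0
```

```bash
python3 arc.py 5.5|head -1
```

```text
t 20.45 ang 132.2 r 0.0613 yaw 42.53 Ftan -3.05 Frad 4.7 Fz 2.9
```

Emit:
{"fn": "arm_command", "kwargs": {"increments": [[0.001,0.0025,0,0,0,0.0026],[0.002,0.005,0,0,0,0.0051],[0.0025,0.0065,0,0,0,0.0067],[0.0025,0.008,0,0,0,0.0082],[0.0025,0.01,0,0,0,0.0103]], "force": 8}}

```text
t: 21.08
tool_pos: [0.4971, 0.0862, 0.2471]
orientation: [1.311, 2.855, -0.0]
force: [-0.9, -1.5, -0.5]
opening: 0.0138
gripper_force: 8.0
```

```bash
python3 arc.py 5.5|head -1
```

```text
t 21.07 ang 130.39 r 0.0616 yaw 40.68 Ftan -1.68 Frad -0.57 Fz -0.5
```

Emit:
{"fn": "arm_command", "kwargs": {"increments": [[0,0.004,0,0,0,0.0041],[-0.0001,0.008,0,0,0,0.0082],[-0.0003,0.012,0,0,0,0.0123],[-0.0005,0.016,0,0,0,0.0164],[-0.0007,0.02,0,0,0,0.0205]]}}

```text
t: 21.7
tool_pos: [0.5002, 0.0888, 0.2472]
orientation: [1.403, 2.811, -0.0]
force: [0.3, -4.5, -1.2]
opening: 0.0138
gripper_force: 8.0
```

```bash
python3 arc.py 5.5|head -1
```

```text
t 21.7 ang 126.61 r 0.0616 yaw 36.96 Ftan -2.46 Frad -3.76 Fz -1.2
```

Emit:
{"fn": "arm_command", "kwargs": {"increments": [[0,0,0,0,0,0],[0,0.004,0,0,0,0.0041],[-0.0001,0.008,0,0,0,0.0082],[-0.0003,0.012,0,0,0,0.0123],[-0.0005,0.015,0,0,0,0.0154]], "fingers": 0.57, "force": 20}}

```text
t: 22.32
tool_pos: [0.5025, 0.0907, 0.2471]
orientation: [-1.47, -2.776, 0.0]
force: [-0.8, -0.2, 0.6]
opening: 0.0198
gripper_force: 0.6
```

```bash
python3 arc.py 5.5|head -1
```

```text
t 22.32 ang 123.87 r 0.0619 yaw 34.2 Ftan -0.79 Frad 0.32 Fz 0.6
```

Emit:
{"fn": "arm_command", "kwargs": {"increments": [[0,0.0025,0,0,0,0.0026],[0,0.005,0,0,0,0.0051],[-0.0001,0.0075,0,0,0,0.0077],[-0.0002,0.01,0,0,0,0.0103],[-0.0003,0.0125,0,0,0,0.0129]]}}

```text
t: 22.95
tool_pos: [0.5046, 0.092, 0.2471]
orientation: [-1.526, -2.746, 0.0]
force: [-2.3, -1.0, 0.1]
opening: 0.0203
gripper_force: 1.0
```

```bash
python3 arc.py 5.5|head -1
```

```text
t 22.95 ang 121.57 r 0.0619 yaw 31.89 Ftan -2.48 Frad 0.4 Fz 0.1
```

Emit:
{"fn": "arm_command", "kwargs": {"increments": [[0,0.003,0,0,0,0.0031],[0,0.006,0,0,0,0.0062],[-0.0001,0.009,0,0,0,0.0092],[-0.0002,0.012,0,0,0,0.0123],[-0.0004,0.015,0,0,0,0.0154]]}}

```text
t: 23.58
tool_pos: [0.5073, 0.0935, 0.2472]
orientation: [1.592, 2.708, -0.0]
force: [-2.0, -1.9, 0.1]
opening: 0.02
gripper_force: 1.0
```

```bash
python3 arc.py 5.5|head -1
```

```text
t 23.57 ang 118.75 r 0.0618 yaw 29.11 Ftan -2.64 Frad -0.68 Fz 0.1
```

Steady at about 2 N, so this is the drive stretch. Continuing.

Emit:
{"fn": "arm_command", "kwargs": {"increments": [[0,0.004,0,0,0,0.0041],[-0.0001,0.008,0,0,0,0.0082],[-0.0003,0.012,0,0,0,0.0123],[-0.0005,0.016,0,0,0,0.0164],[-0.0007,0.02,0,0,0,0.0205]]}}

```text
t: 24.2
tool_pos: [0.5106, 0.0952, 0.247]
orientation: [-1.678, -2.655, 0.001]
force: [-4.7, -3.3, 0.8]
opening: 0.0202
gripper_force: 2.6
```

```bash
python3 arc.py 5.5|head -1
```

```text
t 24.2 ang 115.31 r 0.0618 yaw 25.41 Ftan -5.7 Frad -0.94 Fz 0.8
```

Emit:
{"fn": "arm_command", "kwargs": {"increments": [[0,0.0012,0,0,0,0.0012],[0,0.0024,0,0,0,0.0025],[0,0.0036,0,0,0,0.0037],[-0.0001,0.0048,0,0,0,0.005],[-0.0001,0.006,0,0,0,0.0062]]}}

```text
t: 24.82
tool_pos: [0.5116, 0.0957, 0.2469]
orientation: [-1.703, -2.639, 0.001]
force: [-5.5, -1.8, 1.8]
opening: 0.0202
gripper_force: 2.5
```

```bash
python3 arc.py 5.5|head -1
```

```text
t 24.82 ang 114.21 r 0.0618 yaw 24.31 Ftan -5.73 Frad 0.55 Fz 1.8
```

Emit:
{"fn": "arm_command", "kwargs": {"increments": [[0,0.0015,0,0,0,0.0016],[0,0.003,0,0,0,0.0031],[0,0.0045,0,0,0,0.0046],[-0.0001,0.006,0,0,0,0.0062],[-0.0001,0.0075,0,0,0,0.0078]]}}

```text
t: 25.45
tool_pos: [0.513, 0.0963, 0.2469]
orientation: [-1.736, -2.618, 0.001]
force: [-4.9, -2.9, 1.2]
opening: 0.0201
gripper_force: 2.5
```

```bash
python3 arc.py 5.5|head -1
```

```text
t 25.45 ang 112.84 r 0.0618 yaw 22.9 Ftan -5.6 Frad -0.74 Fz 1.2
```

The force stayed level (5.7, 5.7, 5.6 N) over 2.7 mm, so the clutch is slipping. Letting go and withdrawing upwards.

Emit:
{"fn": "arm_command", "kwargs": {"increments": [[0,-0.01,0,0,0,0],[0,-0.015,0,0,0,0],[0,-0.015,0,0,0,0],[0,-0.015,0,0,0,0],[0,-0.015,0,0,0,0]], "fingers": 0}}

```text
t: 26.08
tool_pos: [0.5106, 0.0953, 0.2472]
orientation: [1.735, 2.619, 0.0]
force: [-0.8, 0.7, 0.7]
opening: 0.0462
gripper_force: 0.0
```

Emit:
{"fn": "arm_command", "kwargs": {"increments": [[0,0,-0.1,0,0,0],[0,0,-0.2,0,0,0],[0,0,-0.3,0,0,0],[0,0,-0.4,0,0,0],[0,0,-0.45,0,0,0]]}}

```text
t: 26.7
tool_pos: [0.5108, 0.0953, 0.3384]
orientation: [1.735, 2.618, 0.002]
force: [-0.3, -0.1, -0.6]
opening: 0.0466
gripper_force: 0.0
```

```bash
python3 - <<'E'
from h import *
# tool to a pose like w6 (seat side) for a mark check
plan(.548,-.031,.32,9.6,False)
E
```

```text
t 26.7 pos [0.5108 0.0953 0.3384] yaw 22.94 F [-0.31 -0.06 -0.58] inc [-0.6539 -0.0751  0.0923] [0.0006 0.0001 0.0741] q6 -0.31
```

Emit:
{"fn": "arm_command", "kwargs": {"increments": [[-0.13,-0.015,0.02,0,0,0.015],[-0.26,-0.03,0.04,0,0,0.03],[-0.39,-0.045,0.06,0,0,0.045],[-0.52,-0.06,0.09,0,0,0.06],[-0.654,-0.075,0.092,0,0,0.074]]}}

```text
t: 27.32
tool_pos: [0.5475, -0.0318, 0.3175]
orientation: [-2.028, -2.397, 0.001]
force: [1.2, 0.6, -0.7]
opening: 0.0468
gripper_force: 0.0
```

Emit:
{"fn": "arm_command", "kwargs": {"increments": [[0,0,0,0,0,0],[0,0,0,0,0,0],[0,0,0,0,0,0],[0,0,0,0,0,0],[0,0,0,0,0,0]]}}

```text
t: 27.95
tool_pos: [0.5476, -0.0306, 0.3188]
orientation: [2.026, 2.401, 0.0]
force: [-1.0, -0.4, -0.4]
opening: 0.0468
gripper_force: 0.0
```

```bash
python3 - <<'E'
from h import *
from plant import *
s=read_state();print(s["t"],s["tool_pos"].round(4))
c=read_camera('wrist');np.savez('w8.npz',**c);im=c['image'][:,:,::-1].copy();g=im.max(2).astype(int);h=cv2.cvtColor(im,cv2.COLOR_BGR2HSV)
hx,hy=proj(c,(.537,.0393,.06));print("hub px",hx,hy,"seat px",proj(c,(.5503,-.0375,.03)))
m=cv2.inRange(h,(0,50,70),(10,255,255))|cv2.inRange(h,(170,50,70),(180,255,255))
for k in cv2.findContours(m,0,1)[0]:
    if cv2.contourArea(k)>1:
        M=k[:,0].mean(0)
        if np.hypot(*(M-[hx,hy]))<95:print("red",M,cv2.contourArea(k),cv2.boundingRect(k))
u=int(round(hx))+3
print([(v,int(g[v,u-8])) for v in range(150,245) if abs(g[v,u-8]-g[v-1,u-8])>12])
np.set_printoptions(linewidth=250)
print("V");print(g[int(hy)-28:int(hy)+30:2,int(hx)-28:int(hx)+30:2])
E
```

```text
27.95 [ 0.5476 -0.0306  0.3188]
hub px 320.96854549674055 113.01463942006121 seat px (np.float64(321.08647645535365), np.float64(205.92703376533072))
red [331.94444444 128.66666667] 12.0 (329, 125, 7, 8)
[(159, 177), (160, 244), (170, 148), (171, 126), (172, 231), (173, 248), (185, 237), (186, 94), (187, 57), (190, 76), (192, 49), (203, 237), (204, 251), (213, 227), (214, 109), (215, 51), (224, 71), (226, 124), (229, 225), (230, 249), (239, 222), (240, 120), (241, 105)]
V
[[141 137 141 140 140 146 115  47  58  79  94 111 119  82  48 244 244 248 250 235 184 150 136 142 142 143 141 141 144]
 [143 138 140 140 143 147 126  36  56  73  88 105 119  96  55 239 252 252 240 251 253 247 159 145 139 142 143 141 143]
 [143 139 139 140 143 123 235 109  53  65  83 104 115 111  63 188 252 252 251 251 249 242 249 177 144 143 144 142 139]
 [143 139 140 141 127 219 238 178  49  63  79  94 111 119  75 134 252 251 251 252 252 252 237 250 196 145 142 144 142]
 [141 138 140 130 191 245 245 252  46  59  70  91 109 120  94  48 240 251 251 252 252 253 252 236 249 192 140 141 139]
 [145 139 136 160 251 246 25
[... 2128 characters left out ...]
138 138 165 238 247 253 253 253 253 252 252 252 252 253 253 252 252 253 254 212 239 141 140 142 140 137]
 [140 136 137 138 138 156 217 244 231 252 253 252 252 252 252 253 253 253 252 252 251 252 235 243 131 142 141 138 139]
 [141 135 139 139 137 147 248 251 201 233 231 251 252 253 252 253 253 251 242 231 251 230 252 244 137 141 138 138 139]
 [141 138 138 138 137 146 248 253 253 252 200 247 246 248 232 235 244 248 233 228 252 252 253 244 143 138 137 139 140]
 [141 133 136 137 135 140 249 252 253 253 253 252 252 252 247 226 247 252 253 253 253 252 252 243 138 141 141 137 140]
 [139 138 138 138 139 137 248 253 253 253 253 253 253 219 248 248 227 253 253 253 253 252 252 241 140 137 143 138 140]]
```

```bash
python3 -c "
from plant import *
print(close_job())"
```

```text
the job is handed in; nothing more can be done
None
```

The plate lies flat on the clamp's deck, stub up, roughly centred and clamped. I turned the lever clockwise until the clutch slipped, with force steady at about 5.6 N over the last 2.7 mm, then let go and handed the job in at about 28 s. I could not make out the white index mark, so the slip is judged from force alone.

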